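Unlatch the melting well and hold its lid open

TASK

My colleague is about to ladle from the cocoa melting well: turn its red catch anticlockwise until it clicks round and frees the lid, then raise the lid by its black front handle and hold it open at 50 degrees, steady. The lid falls shut by itself, so finish while still holding it there with the gripper; leave everything else on the bench where it is and prop the lid with nothing.

Things in the scene. Friction and masses are not known exactly. Their poses are not given: they have to be found in the camera images.
- melter: White melting well, fixed: housing 290 (x) x 300 (y) x 75 mm high, steel well on it with its rim at 110 mm. Origin: centre of the underside (housing x -150 to 140 mm). x points from its front (handle and catch, facing the robot) to the hinge at the back, y to the left seen from the robot, z up. In front of the well a flat deck, 75 mm high, runs from x = -150 to -90 mm.
- melter_lid: Steel lid, 215 (x) x 262 (y) x 10 mm, 0.4 to 0.8 kg, with a black tongue handle, 24 mm wide (y) and 14 mm thick, that sticks 66 mm out of the middle of its front edge. Origin: on the hinge axis at mid-width, 115 mm above the bench; axes as the melter's when shut; lid and handle lie along its -x. It turns about its y.
- lid_angle (a joint): Opening angle of the lid, rad: 0 shut, grows as the front edge rises, stop at 1.3 (74 degrees). It falls shut from everywhere when let go (a few newtons at the handle carry it). 50 degrees is 0.873.
- hinge (a point): Fixed point on the lid's hinge axis at mid-width: melter x = 120, y = 0, z = 115 mm.
- handle (a point): Middle of the grip of the black handle, 252 mm from the hinge axis, in the lid's mid plane. Lid shut: 115 mm above the bench, with 33 mm of air between handle and deck; at 50 degrees: 308 mm. From here the tongue runs 37 mm to the lid's edge, 29 mm to its free end. Grip it across its 24 mm width; it can turn between the pads as the lid rises.
- latch (a joint): Angle of the red catch about its vertical axis, rad: 0 closed (its arm lies over the lid's front edge and blocks it), grows anticlockwise seen from above. A detent, hardest at 0.2, resists with up to 0.3 N m to 0.5; let go below 0.3 it springs back, above 0.7 it snaps on to about 1.0 and stays (stop at 1.25). The lid is free above 0.9.
- latch_grip (a point): On the axis of the red catch at grip height, 150 mm above the bench (melter x = -120, y = 95 mm). The grip bar is 44 mm long, 12 mm wide, 129 to 160 mm above the bench; closed, it lies along the melter's x; it turns with the catch. Below it the arm, also 12 mm wide, 121 to 129 mm high, reaches 32 mm from the axis towards the lid.
- scale_mark (a point): Middle of the green band (44 to 56 degrees) on the white upright opening scale at the melter's right side (y = -147 mm), 100 mm from the hinge axis, fixed. A red pointer on the lid's right edge moves along the scale as the lid opens.
- cup: Small white ceramic cup, 44 mm wide, 32 mm high, loose on the melter's deck to the right of the handle. Origin: centre of its underside. Leave alone.
- bottle: Amber bottle with black cap, 54 mm wide, 130 mm high, on the bench. Origin: centre of its underside. Leave alone.
- jar: Glass jar with steel cap, 66 mm wide, 85 mm high, on the bench. Origin: centre of its underside. Leave alone.
- beaker: Clear plastic beaker, 68 mm wide, 90 mm high, on the bench. Origin: centre of its underside. Leave alone.
- spoon: Spoon with blue handle, lying on the bench along its x. Leave alone.
- spatula: Green spatula, lying on the bench along its x. Leave alone.

How it is judged (in metres and radians):
On the way, in this order (a step that is already met when the one before it is completed fails the run):
1. the catch is turned past its click while the lid is still shut (value of joint latch above 0.9 rad and value of joint lid_angle below 0.06 rad), for 0.2 s.
2. the gripper raises the lid past 30 degrees (value of joint lid_angle above 0.52 rad and contact force between the fingers and melter_lid above 0.5 N), for 0.1 s.
At the end, for the whole second after the job is handed in: The catch is past its click (above 0.9 rad); the lid stands still at 50 degrees open, within 6 degrees (0.768 to 0.977 rad), held by the gripper's fingers (contact over 0.5 N) with nothing else touching it; every loose thing is within 25 mm of where it began (value of joint lid_angle between 0.768 and 0.977 rad and velocity of joint lid_angle between -0.05 and 0.05 rad/s and value of joint latch above 0.9 rad and contact force between the fingers and melter_lid above 0.5 N and contact force between melter_lid and cup below 0.1 N and contact force between melter_lid and bottle below 0.1 N and contact force between melter_lid and jar below 0.1 N and contact force between melter_lid and beaker below 0.1 N and contact force between melter_lid and spoon below 0.1 N and contact force between melter_lid and spatula below 0.1 N and distance of each of cup, bottle, jar, beaker, spoon, spatula from where it was at the start of the episode below 0.025 m); the arm keeps its last pose, push and grip.
It fails at once if a loose thing on the bench or the cup on the deck is pushed more than 25 mm away (distance of any of cup, bottle, jar, beaker, spoon, spatula from where it was at the start of the episode above 0.025 m).
It also fails if it takes over 54 s, if anything falls off the work surface, if the arm or the gripper's body presses on something with over 40 N, if the wrist force passes 120 N, or if a joint passes its speed limit or range.

ROBOT

A 6-joint arm with a two-finger parallel gripper is mounted at the origin on the work surface. World frame = base frame: x ahead of the robot, y to its left, z up, the work surface at z = 0. Lengths are in mm, angles in rad, forces in N, time in s.
With the tool pointing down it reaches from about 300 to 1000 mm from the base axis. Payload 5.1 kg.
Tool frame: the origin (TCP) lies where the fingers leave the gripper's body, on its centre line; the fingertips stand 78 mm ahead of it and the grasp point (between the pads) lies 59 mm ahead of it; z points along the fingers, y is the line along which they close (so a half turn about z gives the same grasp; the last joint's range is limited). The gripper opens to 95 mm and grips with 3 to 60 N. Pads are 20 mm wide; open, the fingers measure 119 mm over their backs; the gripper's body (75 mm by 180 mm) begins 59 mm behind the grasp point.
Start: joints at [-1.276, 0.124, 1.65, -0, 1.367, -0.083], TCP at [239.737, -604.162, 292.256] pointing down, gripper open.
Joint ranges: [-2.61, 2.61], [-1.02, 2.33], [0.03, 2.71], [-1.35, 4.49], [0.32, 2.68], [-2.91, 2.91]. Speed limits (rad/s): [2.57, 2.57, 3.14, 3.14, 3.14, 3.14].

INTERFACE

Orientations are given as a rotation vector (axis times angle).
In Python, from station import env, optics gives the robot as it stands.
- The arm moves only by the tool jog_arm, never from a script. Its argument "deltas" is one flat list of numbers, 5 for each row, row after row: the shift along the tool's x, y, z in m, then the turn about the tool's z in degrees, then the opening, from -1 (shut) to 1 (fully open). In form: [tx, ty, tz, turn, hand, tx, ty, tz, turn, hand, ...]. A call has 1 to 5 rows; each row shifts and turns the commanded pose from where the row before left it, along the tool's axes as they then stand; what a row does not reach is not made up. A row lasts 1/8 s, in which the tool goes at most 62.5 mm and 10.7 degrees, less where a joint would pass 70% of its speed; a pose out of reach is approached as far as the arm can. A call with a gripper value outside its range is refused whole. The fingers move at their own pace and stop on an object; the grip force is fixed at half the most. Time passes only in rows, so rows that do not move let the fingers close. It gives the time, the measured TCP pose, the force, the opening and the grip force at its end, in the units of the state.
- env.state(): the state, without advancing time (a new reading comes with each control period).
- optics.capture(name): name is "scene" or "top" or "wrist"; returns (picture, depth): 420x560x3 uint8, blue, green, red; 420x560 float32, mm along the optical axis (not along the pixel's ray), 0 where there is no reading.
- optics.camera_info(name): a dict with "K" (3x3 intrinsics, pixels), "origin" and "rotation" of the camera in the world. Camera axes: x right, y up, looking along -z (the intrinsics and any distortion apply to the point x, -y, -z); pixel columns grow to the right and rows downward; lengths in mm; the calibration is good to about 2 mm. A picture is of the moment at which its call begins: read the wrist's pose just before it. camera_info takes no time and is no camera call; for the wrist camera it gives the pose at the moment of the call.
- env.finish_job(): hands the job in; it is judged then, once.
Trained networks look in the newest picture that a camera, given by its name, has taken for a name from the list of things; names that differ only in an ending like _2 or _b are one class to them, and where a whole thing is asked for, a point or a joint stands for the part that bears it (a point fixed in the world has none). Each returns a list of dicts, best first, with "p" (0 to 1); they miss things now and then, are a little off and sometimes report something else, mostly with a low value. They report only what shows in the picture. A call takes as long as a camera call.
- optics.trace(camera, target): "mask" (420x560 bool, what is visible of it) and "uv" ([column, row] in pixels, amid what is visible of it).
The state is a dict: "time_s": time; "joints": joint angles; "joint_velocities": joint speeds; "joint_torque": joint torques, N m; "tcp_pos": TCP position; "orientation": TCP orientation; "contact_force": force on the tool from outside, world axes, zero at the start; "moment": the same for the moment, N m; "opening": finger opening in mm; "grasp_force": force on a finger pad.
Only numpy, scipy, OpenCV 4.12 (cv2) and the standard library are available. Lean on these libraries where they do the work, as an engineer would, in place of code of your own. Each camera call takes 0.05 s, during which the arm holds its last target. There are 200 camera calls.

## Working session

There is one attempt and no reset: what is moved stays moved. The work goes in short steps, Python scripts to look and compute and a tool call to move; the robot and the scene stay as the last step left them, time stands still between calls to the robot, and variables do not carry over. Pictures are saved under pics/ and viewed, at most 10 in all, crops included, and the job is handed in when it is done.

Besides the shell and the picture viewer there is one more tool, called after "Emit:" as name(argument=value, ...) on one line, values as JSON. jog_arm: Moves the arm, as the interface text tells. Its arguments: {"type":"object","properties":{"deltas":{"type":"array"}},"required":["deltas"]}

```bash
mkdir -p pics; ls
cat > h.py <<'E'
import numpy as np, cv2
from station import env, optics
def px2w(ci,u,v,d):
    K=np.array(ci["K"]);x=(u-K[0,2])/K[0,0]*d;y=(v-K[1,2])/K[1,1]*d
    return np.array(ci["origin"])+np.array(ci["rotation"])@np.array([x,-y,-d])
def cloud(ci,mask,depth):
    v,u=np.nonzero(mask&(depth>0));d=depth[v,u];K=np.array(ci["K"])
    P=np.stack([(u-K[0,2])/K[0,0]*d,-(v-K[1,2])/K[1,1]*d,-d])
    return (np.array(ci["rotation"])@P).T+np.array(ci["origin"])
E
python3 - <<'E'
from h import *
print(env.state())
out=[]
for c in ["scene","top"]:
    ci=optics.camera_info(c); print(c,ci)
    im,d=optics.capture(c); cv2.imwrite(f"pics/{c}0.png",im)
    for t in ["melter","melter_lid","handle","latch_grip","cup","scale_mark"]:
        r=optics.trace(c,t)
        for q in r[:2]:
            P=cloud(ci,q["mask"],d)
            print(c,t,round(q["p"],2),np.round(q["uv"]),len(P),np.round(np.median(P,0)) if len(P) else '', np.round(np.percentile(P,[2,98],axis=0)).tolist() if len(P) else '')
E
```

```text
pics
{'time_s': 0.0, 'joints': array([-1.27561241e+00,  1.24534358e-01,  1.65165462e+00, -9.05917060e-07,
        1.36753551e+00, -8.26184298e-02]), 'joint_velocities': array([ 6.16337603e-04,  7.75726401e-04,  2.01706942e-03,  3.40307060e-04,
        2.67850947e-05, -4.77864824e-04]), 'joint_torque': array([-1.21641835e-03, -4.17604673e+01, -3.59928632e+01,  7.73480209e-02,
        4.92094900e-02, -1.70259591e-04]), 'tcp_pos': array([ 239.59196867, -603.71238473,  290.97942621]), 'orientation': array([-3.08362531e+00, -5.89529664e-01,  3.56380753e-04]), 'contact_force': array([-1.31090899,  0.39613165, -0.60842529]), 'moment': array([ 0.04411099,  0.00069751, -0.03061277]), 'grasp_force': 0.0, 'opening': 95.19037492808705}
scene {'K': array([[390.66321548,   0.        , 278.53225658],
       [  0.        , 390.66321548, 203.48852068],
       [  0.        ,   0.        ,   1.        ]]), 'origin': array([1120.54748165, -286.73134107, 1110.62401566]), 'rotation': array([0.52338966, 0.31117146, 1.07993187])}Traceback (most recent call last):
  File "<stdin>", line 10, in <module>
  File "h.py", line 9, in cloud
    return (np.array(ci["rotation"])@P).T+np.array(ci["origin"])
           ~~~~~~~~~~~~~~~~~~~~~~~~~~~~~~^~~~~~~~~~~~~~~~~~~~~~~
ValueError: operands could not be broadcast together with shapes (9325,) (3,)
```

Rotation is a rotation vector.

```bash
cat > h.py <<'E'
import numpy as np, cv2
from station import env, optics
def cloud(ci,mask,depth):
    v,u=np.nonzero(mask&(depth>0));d=depth[v,u];K=np.array(ci["K"])
    P=np.stack([(u-K[0,2])/K[0,0]*d,-(v-K[1,2])/K[1,1]*d,-d])
    return (cv2.Rodrigues(np.array(ci["rotation"],float))[0]@P).T+np.array(ci["origin"])
E
python3 - <<'E'
from h import *
for c in ["scene","top"]:
    ci=optics.camera_info(c); print({k:ci[k] for k in ci if k not in("K",)},np.array(ci["K"])[0,0])
    im,d=optics.capture(c); cv2.imwrite(f"pics/{c}0.png",im)
    save={"im":im,"d":d}
    for t in ["melter","melter_lid","handle","latch_grip","cup","bottle","jar","beaker","spoon","spatula"]:
        r=optics.trace(c,t)
        for i,q in enumerate(r[:2]):
            if i==0: save[t]=q["mask"]
            P=cloud(ci,q["mask"],d)
            print(c,t,round(q["p"],2),np.round(q["uv"]),len(P),np.round(np.median(P,0)) if len(P) else '', np.round(np.percentile(P,[2,98],axis=0)).tolist() if len(P) else '')
    np.savez(f"{c}.npz",**save)
E
```

```text
{'origin': array([1120.54748165, -286.73134107, 1110.62401566]), 'rotation': array([0.52338966, 0.31117146, 1.07993187])} 390.663215483169
scene melter 0.58 [250. 248.] 9444 [ 649. -127.  120.] [[470.0, -260.0, 32.0], [755.0, 19.0, 130.0]]
scene melter_lid 0.92 [250. 238.] 6406 [ 628. -123.  122.] [[493.0, -243.0, 116.0], [726.0, 13.0, 127.0]]
scene handle 0.71 [248. 242.] 6253 [ 627. -123.  122.] [[507.0, -242.0, 117.0], [723.0, 12.0, 127.0]]
scene cup 0.67 [195. 220.] 133 [ 485. -238.   92.] [[476.0, -256.0, 77.0], [513.0, -220.0, 109.0]]
scene cup 0.47 [127. 284.] 938 [ 535. -472.    4.] [[334.0, -511.0, -1.0], [598.0, -449.0, 22.0]]
scene bottle 0.96 [321. 136.] 379 [342. 297.  74.] [[317.0, 281.0, 7.0], [356.0, 324.0, 131.0]]
scene jar 0.63 [408. 165.] 484 [562. 503.  63.] [[527.0, 486.0, 1.0], [583.0, 571.0, 89.0]]
scene beaker 0.31 [407. 164.] 507 [561. 503.  60.] [[507.0, 486.0, -0.0], [583.0, 547.0, 89.0]]
scene spoon 0.72 [362. 155.] 474 [454. 381.  62.] [[421.0, 351.0, 5.0], [484.0, 415.0, 93.0]]
scene spoon 0.54 [148. 240.] 310 [ 436. -386.   13.] [[295.0, -403.0, 1.0], [
[... 846 characters left out ...]
 [512.0, -216.0, 108.0]]
top bottle 0.8 [183. 288.] 382 [332. 300.  90.] [[305.0, 284.0, 23.0], [353.0, 328.0, 132.0]]
top jar 0.62 [109. 213.] 634 [549. 507.  81.] [[519.0, 489.0, 1.0], [581.0, 548.0, 89.0]]
top beaker 0.61 [152. 248.] 574 [453. 401.  45.] [[423.0, 355.0, -0.0], [483.0, 441.0, 92.0]]
top spoon 0.81 [414. 262.] 414 [ 381. -384.   12.] [[289.0, -398.0, -1.0], [474.0, -360.0, 21.0]]
top spoon 0.29 [322. 189.] 10507 [ 601. -110.  119.] [[459.0, -255.0, 57.0], [745.0, 33.0, 158.0]]
top spatula 0.66 [442. 216.] 899 [ 528. -465.    3.] [[329.0, -507.0, -3.0], [594.0, -445.0, 20.0]]
top spatula 0.43 [326. 193.] 10247 [ 599. -109.  119.] [[459.0, -253.0, 69.0], [738.0, 32.0, 158.0]]
```

View pics/scene0.png

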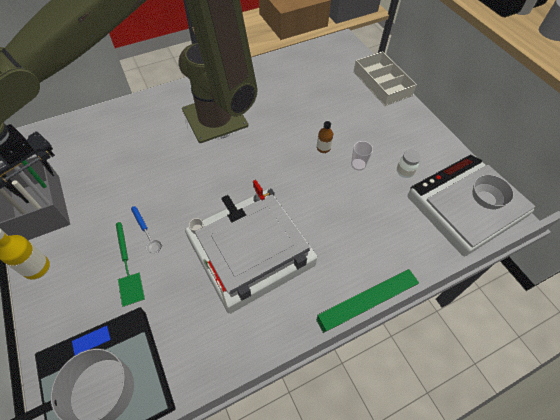

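View pics/top0.png

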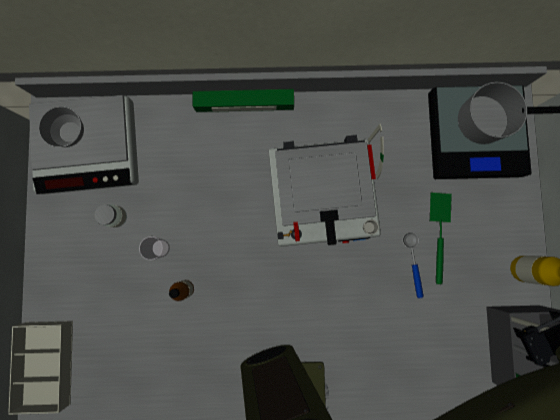

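The top picture shows the melter upright-ish. The black handle is at about (331,228), the red catch at (296,230), the cup at (370,226) and the red pointer at (372,160), with the melter slightly yawed. Next I'll fit its pose.

Run:
```python
from h import *
for c in ["top","scene"]:
    z=np.load(c+".npz"); ci=optics.camera_info(c); im=z["im"].astype(int); d=z["d"]
    b,g,r=im[...,0],im[...,1],im[...,2]
    full=np.ones(d.shape,bool)
    v,u=np.nonzero(d>0); P=cloud(ci,full,d); col=im[v,u]
    box=(P[:,0]>410)&(P[:,0]<760)&(P[:,1]>-290)&(P[:,1]<60)
    lid=box&(P[:,2]>111)&(P[:,2]<126)&(col.min(1)>70)&(np.ptp(col,axis=1)<40)
    rect=cv2.minAreaRect(P[lid][:,:2].astype(np.float32)); print(c,"lid",lid.sum(),rect)
    blk=box&(P[:,2]>100)&(P[:,2]<135)&(col.max(1)<60)&(P[:,0]<530)&(P[:,1]<-60)
    Q=P[blk]; print("handle",blk.sum(),cv2.minAreaRect(Q[:,:2].astype(np.float32)),Q[:,2].mean(), cv2.fitLine(Q[:,:2].astype(np.float32),cv2.DIST_HUBER,0,.01,.01).ravel())
    red=box&(col[:,2]>100)&(col[:,2]>2*col[:,1])&(P[:,0]<540)&(P[:,1]>-80)
    Q=P[red&(P[:,2]>145)]; print("red",red.sum(),len(Q),cv2.minAreaRect(Q[:,:2].astype(np.float32)),Q.mean(0),np.round(Q).tolist() if len(Q)<40 else '')
    h=box&(P[:,2]>60)&(P[:,2]<135); print("all",cv2.minAreaRect(P[h][:,:2].astype(np.float32)))
z=np.load("top.npz")
a=cv2.resize(z["im"][120:260,250:400],None,fx=4,fy=4,interpolation=cv2.INTER_CUBIC);cv2.imwrite("pics/tc.png",a)
```

```text
top lid 6667 ((631.1224365234375, -116.73117065429688), (237.48155212402344, 277.5736083984375), 4.258109092712402)
handle 331 ((502.077392578125, -165.38882446289062), (85.60017395019531, 135.23646545410156), 14.300588607788086) 121.06231297861167 [ 9.9479330e-01  1.0191342e-01  4.9065536e+02 -1.1859271e+02]
red 51 44 ((479.7349853515625, -24.70684051513672), (40.536643981933594, 8.718700408935547), 4.853376865386963) [479.65247793 -24.15162514 159.48243983] 
all ((598.1420288085938, -111.91192626953125), (303.11676025390625, 300.6797790527344), 4.423074722290039)
scene lid 5810 ((600.3167724609375, -122.94374084472656), (299.35052490234375, 278.96966552734375), 4.329422950744629)
handle 201 ((489.9149169921875, -118.75878143310547), (46.66477966308594, 80.22382354736328), 87.6909408569336) 122.64746923632404 [ 9.9125135e-01  1.3198781e-01  4.9217551e+02 -1.2329529e+02]
red 65 43 ((482.0260314941406, -29.24226951599121), (42.2479133605957, 9.847518920898438), 4.223326206207275) [483.01508648 -28.79391496 159.6780955 ] 
all ((599.1378173828125, -114.41716003417969), (303.7398376464844, 300.0230712890625), 4.357962131500244)
```

View pics/tc.png

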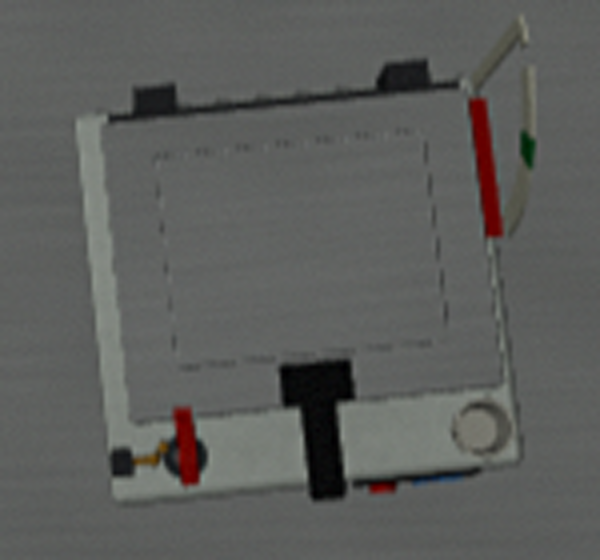

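The catch stands at about (481,-26) with its bar on local x. The melter's yaw is about 4.4°, and the handle grip is at about (476,-122). I'll move over the catch for a wrist look.

Emit:
jog_arm(deltas=[0,0,-0.005,8.6,1,0,0,-0.005,8.6,1,0.024,-0.0465,0,0,1,0.024,-0.0465,0,0,1,0.024,-0.0465,0,0,1])

```text
time_s: 1.82
tcp_pos: [301.1, -458.1, 302.3]
orientation: [3.139, 0.121, 0.0]
contact_force: [0.6, -0.0, -0.0]
opening: 95.3
grasp_force: 0.0
```

Emit:
jog_arm(deltas=[0.024,-0.0465,0,0,1,0.024,-0.0465,0,0,1,0.024,-0.0465,0,0,1,0.024,-0.0465,0,0,1,0.024,-0.0465,0,0,1])

```text
time_s: 2.45
tcp_pos: [402.7, -216.8, 302.6]
orientation: [3.139, 0.121, 0.001]
contact_force: [0.5, -0.4, 0.8]
opening: 95.3
grasp_force: 0.0
```

Emit:
jog_arm(deltas=[0.024,-0.0465,0,0,1,0.023,-0.0465,0,0,1,0.023,-0.0465,0,0,1,0.022,-0.0465,0,0,1,0,0,0,0,1])

```text
time_s: 3.08
tcp_pos: [480.1, -23.2, 302.4]
orientation: [-3.139, -0.13, -0.0]
contact_force: [-0.1, -0.6, -0.5]
opening: 95.2
grasp_force: 0.0
```

Run:
```python
from h import *
s=env.state(); ci=optics.camera_info("wrist"); im,d=optics.capture("wrist")
cv2.imwrite("pics/w1.png",im); print(s["tcp_pos"],s["orientation"],s["joints"],ci)
np.savez("w1.npz",im=im,d=d)
for t in ["latch_grip","handle","cup","melter_lid"]:
    for q in optics.trace("wrist",t)[:2]:
        P=cloud(ci,q["mask"],d); print(t,round(q["p"],2),np.round(q["uv"]),len(P),np.round(np.percentile(P,[2,50,98],axis=0)).tolist() if len(P) else '')
P=cloud(ci,np.ones(d.shape,bool),d); col=im[d>0].astype(int)
red=(col[:,2]>90)&(col[:,2]>2*col[:,1])&(P[:,2]>150)&(P[:,2]<170)
Q=P[red]; print("red",len(Q),Q.mean(0) if len(Q) else '',cv2.minAreaRect(Q[:,:2].astype(np.float32)) if len(Q) else '')
```

```text
[480.14810349 -23.20720384 302.39128322] [-3.13850429e+00 -1.30247519e-01 -2.80503807e-04] [-1.60216569e-01 -2.68833563e-01  2.00440558e+00  4.20522551e-04
  1.40592318e+00  1.32755862e+00] {'K': array([[294.70781867,   0.        , 280.04433324],
       [  0.        , 294.70781867, 206.42633203],
       [  0.        ,   0.        ,   1.        ]]), 'origin': array([549.6019451 , -18.04190775, 394.83215091]), 'rotation': array([-0.20163929,  0.18665385, -1.47834754])}
latch_grip 0.83 [285. 205.] 1214 [[461.0, -42.0, 90.0], [487.0, -28.0, 159.0], [511.0, -16.0, 161.0]]
handle 0.68 [393.  89.] 55356 [[496.0, -241.0, 119.0], [593.0, -117.0, 122.0], [661.0, 9.0, 124.0]]
cup 0.61 [488. 204.] 1905 [[475.0, -259.0, 76.0], [494.0, -247.0, 95.0], [514.0, -218.0, 108.0]]
melter_lid 0.84 [395.  92.] 55581 [[495.0, -241.0, 118.0], [593.0, -117.0, 122.0], [661.0, 9.0, 124.0]]
melter_lid 0.31 [286. 202.] 1310 [[460.0, -43.0, 89.0], [486.0, -28.0, 159.0], [511.0, -14.0, 161.0]]
red 668 [481.22860244 -28.6806296  159.71527582] ((480.2370910644531, -29.065767288208008), (43.64735794067383, 10.8228759765625), 4.816827297210693)
```

View pics/w1.png

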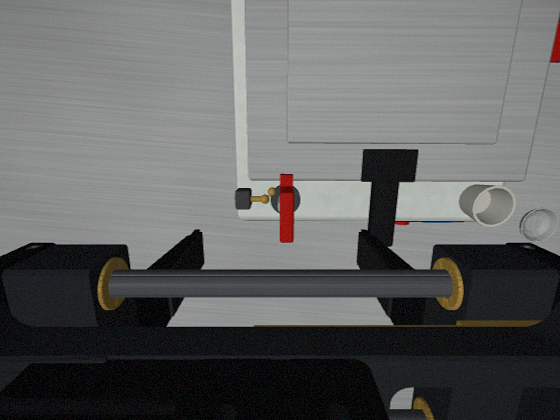

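The wrist view shows the red bar at (287,207), the black handle tongue at (382,205), the cup at (488,205), and a black fixed knob left of the catch at (243,199). I'll check the knob's height and the handle's position in this cloud.

Run:
```python
from h import *
z=np.load("w1.npz");im,d=z["im"],z["d"];ci=optics.camera_info("wrist")
def reg(u0,u1,v0,v1,f):
    m=np.zeros(d.shape,bool);m[v0:v1,u0:u1]=1;m&=f(im.astype(int)); return cloud(ci,m,d)
k=reg(230,262,185,212,lambda i:i.max(2)<70); print("knob",len(k),np.percentile(k,[2,50,98],axis=0).round())
h=reg(355,425,145,250,lambda i:i.max(2)<50); h=h[(h[:,2]>105)&(h[:,2]<135)]
t=h[h[:,0]<493]; print("tongue",len(t),np.percentile(t,[1,50,99],axis=0).round(),cv2.minAreaRect(t[:,:2].astype(np.float32)))
l=reg(246,520,130,182,lambda i:i.min(2)>60);l=l[(l[:,2]>114)&(l[:,2]<127)];print("lid y",np.percentile(l,[.5,99.5],axis=0).round())
```

```text
knob 302 [[468.   4.  79.]
 [478.  11.  95.]
 [486.  19.  96.]]
tongue 1025 [[ 449. -139.  112.]
 [ 473. -127.  122.]
 [ 493. -116.  123.]] ((469.9942321777344, -128.29522705078125), (46.715694427490234, 23.4602108001709), 3.3880746364593506)
lid y [[ 505. -245.  117.]
 [ 564.    5.  124.]]
```

Emit:
jog_arm(deltas=[0,0.003,0.02,0,-0.1,0,0.003,0.025,0,-0.1,0,0,0.025,0,-0.1,0,0,0.023,0,-0.1,0,0,0,0,-0.1])

```text
time_s: 3.95
tcp_pos: [478.1, -32.3, 205.7]
orientation: [-3.138, -0.12, 0.01]
contact_force: [0.1, -0.3, 0.3]
opening: 50.7
grasp_force: 0.0
```

Emit:
jog_arm(deltas=[0,0,0,0,-1,0,0,0,0,-1,0,0,0,0,-1,0,0,0,0,-1,0,0,0,0,-1])

```text
time_s: 4.58
tcp_pos: [480.3, -29.4, 210.2]
orientation: [-3.133, -0.121, -0.002]
contact_force: [-0.6, 11.7, 3.6]
opening: 12.0
grasp_force: 30.0
```

Bar gripped (12 mm). Now I turn anticlockwise.

Emit:
jog_arm(deltas=[0,-0.001,0,-5,-1,0,0,0,-10,-1,0,0,0,-10,-1,0,0,0,-10,-1,0,0,0,-10,-1])

```text
time_s: 5.2
tcp_pos: [480.2, -28.9, 210.2]
orientation: [-2.846, -1.321, -0.004]
contact_force: [-3.2, 8.1, 3.6]
opening: 12.0
grasp_force: 30.0
```

Emit:
jog_arm(deltas=[0,0,0,-10,-1,0,0,0,-8,-1,0,0,0,0,-1,0,0,0,0,-1])

```text
time_s: 5.7
tcp_pos: [480.1, -28.8, 210.2]
orientation: [-2.609, -1.742, -0.005]
contact_force: [-1.7, 9.1, 4.3]
opening: 12.1
grasp_force: 30.0
```

Run:
```python
from h import *
s=env.state(); print(s["joints"],s["contact_force"],s["moment"],s["opening"])
ci=optics.camera_info("wrist"); im,d=optics.capture("wrist"); cv2.imwrite("pics/w2.png",im)
ci=optics.camera_info("top"); im,d=optics.capture("top"); cv2.imwrite("pics/t2.png",im)
```

```text
[-0.17393212 -0.19290987  2.10024224  0.00565682  1.23502067  0.21781906] [-1.66761234  9.14156604  4.26382278] [ 1.53967094  0.27137897 -0.02298491] 12.082765920447175
```

Emit:
jog_arm(deltas=[0,0,0,0,-0.3,0,0,0,0,-0.3,0,0,0,0,-0.3,0,0,-0.02,0,-0.3,0,0,-0.03,0,-0.3])

```text
time_s: 6.42
tcp_pos: [479.3, -30.9, 258.5]
orientation: [-2.612, -1.743, 0.003]
contact_force: [0.7, 0.3, -0.1]
opening: 33.1
grasp_force: 0.0
```

Emit:
jog_arm(deltas=[0,0,-0.04,10,0,0,0,0,10,0,0,0,0,10,0,0,0,0,10,0,0,0,0,10,0])

```text
time_s: 7.05
tcp_pos: [480.0, -31.0, 299.2]
orientation: [3.106, 0.467, -0.0]
contact_force: [-0.3, 0.6, 0.4]
opening: 47.7
grasp_force: 0.0
```

Emit:
jog_arm(deltas=[0,0,0,10,0,0,0.01,0,3,0,0,0,0,0,0])

```text
time_s: 7.42
tcp_pos: [481.4, -41.5, 299.3]
orientation: [3.139, 0.123, -0.0]
contact_force: [-0.5, -0.7, 0.6]
opening: 47.6
grasp_force: 0.0
```

Run:
```python
from h import *
s=env.state(); ci=optics.camera_info("wrist"); im,d=optics.capture("wrist")
cv2.imwrite("pics/w3.png",im); print(s["time_s"],s["tcp_pos"],s["orientation"],s["contact_force"])
np.savez("w3.npz",im=im,d=d)
P=cloud(ci,np.ones(d.shape,bool),d); col=im[d>0].astype(int)
red=(col[:,2]>90)&(col[:,2]>2*col[:,1])&(P[:,2]>150)&(P[:,2]<170)
Q=P[red]; print("red",len(Q),cv2.minAreaRect(Q[:,:2].astype(np.float32)))
b=(col.max(1)<50)&(P[:,2]>110)&(P[:,2]<130)&(P[:,0]<493)&(P[:,0]>440)&(P[:,1]<-100)&(P[:,1]>-155)
t=P[b];print("tongue",len(t),cv2.minAreaRect(t[:,:2].astype(np.float32)),np.percentile(t,[1,50,99],axis=0).round())
```

```text
7.425 [481.4075642  -41.51161809 299.25348947] [ 3.13900882e+00  1.22753111e-01 -5.78858257e-05] [-0.53889762 -0.74802345  0.58730954]
red 696 ((480.392822265625, -28.978803634643555), (42.93243408203125, 11.977170944213867), 67.7267074584961)
tongue 1086 ((470.88433837890625, -124.47640991210938), (45.71908187866211, 22.820188522338867), 3.9482927322387695) [[ 449. -136.  112.]
 [ 472. -122.  122.]
 [ 492. -112.  123.]]
```

View pics/w3.png

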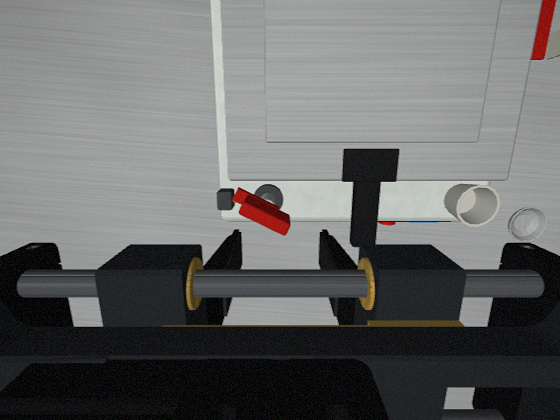

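The catch bar now lies at 67.7° against 4.8° before, so it has turned about 1.1 rad and stays there. The lid is shut, and the tongue is at (368,210) px, about (471,-125) mm. Going to the handle.

Emit:
jog_arm(deltas=[-0.003,0.028,0,0,0.15,-0.003,0.028,0,0,0.15,-0.004,0.027,0,0,0.15,0,0,0.03,0,0.15,0,0,0.03,0,0.15])

```text
time_s: 8.1
tcp_pos: [478.0, -124.9, 239.0]
orientation: [3.139, 0.123, 0.002]
contact_force: [1.0, -0.0, -0.2]
opening: 54.6
grasp_force: 0.0
```

Emit:
jog_arm(deltas=[0,0,0.025,0,0.15,0,0,0.02,0,0.15,0,0,0.012,0,0.15,0,0,0,0,0.15])

```text
time_s: 8.6
tcp_pos: [477.4, -124.1, 181.5]
orientation: [-3.138, -0.123, 0.003]
contact_force: [-0.5, 0.2, 0.0]
opening: 54.1
grasp_force: 0.0
```

Emit:
jog_arm(deltas=[0,0,0.007,0,0.15,0,0,0,0,-1,0,0,0,0,-1,0,0,0,0,-1,0,0,0,0,-1])

```text
time_s: 9.22
tcp_pos: [477.9, -124.0, 175.6]
orientation: [-3.139, -0.122, -0.001]
contact_force: [-0.1, 2.3, 1.7]
opening: 23.9
grasp_force: 30.0
```

Emit:
jog_arm(deltas=[0,0,0,0,-1,0,0,0,0,-1])

```text
time_s: 9.48
tcp_pos: [477.9, -124.0, 175.6]
orientation: [-3.139, -0.122, -0.001]
contact_force: [-0.4, 2.7, 2.7]
opening: 23.8
grasp_force: 30.0
```

Handle gripped at 24 mm. Now I raise it along the arc (radius about 251 mm).

Emit:
jog_arm(deltas=[0,0,-0.011,0,-1,0.001,0,-0.011,0,-1,0.003,0,-0.0215,0,-1,0.005,0,-0.0215,0,-1,0.0065,0,-0.021,0,-1])

```text
time_s: 10.1
tcp_pos: [492.9, -122.9, 261.3]
orientation: [-3.139, -0.122, 0.003]
contact_force: [3.7, 1.3, -5.5]
opening: 23.8
grasp_force: 30.0
```

Emit:
jog_arm(deltas=[0.0082,0,-0.0202,0,-1,0.01,0,-0.0194,0,-1,0,0,0,0,-1])

```text
time_s: 10.48
tcp_pos: [512.2, -121.3, 302.5]
orientation: [-3.139, -0.123, -0.003]
contact_force: [-0.6, 3.1, -2.7]
opening: 23.6
grasp_force: 30.0
```

Emit:
jog_arm(deltas=[0.0118,0,-0.0185,0,-1,0.0133,0,-0.0174,0,-1,0.0148,0,-0.0161,0,-1,0.0158,0,-0.0142,0,-1,0,0,0,0,-1])

```text
time_s: 11.1
tcp_pos: [567.2, -117.1, 366.6]
orientation: [-3.139, -0.122, 0.001]
contact_force: [0.9, 2.8, -1.2]
opening: 23.8
grasp_force: 30.0
```

Emit:
jog_arm(deltas=[0,0,0,0,-1,0,0,0,0,-1,0,0,0,0,-1])

```text
time_s: 11.48
tcp_pos: [566.8, -117.1, 366.4]
orientation: [-3.139, -0.122, -0.0]
contact_force: [2.9, 3.4, -5.5]
opening: 24.1
grasp_force: 30.0
```

Run:
```python
from h import *
s=env.state(); p=s["tcp_pos"]; print(s["time_s"],p,s["contact_force"],s["opening"],s["grasp_force"])
hx,hy=727.4,-104; r=np.hypot(p[0]-hx,p[1]-hy); print("angle",np.degrees(np.arctan2(p[2]-59-115,r)),np.hypot(r,p[2]-174))
for c in ["scene","top"]:
    ci=optics.camera_info(c); im,d=optics.capture(c); cv2.imwrite(f"pics/{c}3.png",im)
    q=optics.trace(c,"melter_lid")
    if q:
        P=cloud(ci,q[0]["mask"],d); a=np.radians(4.6); u=(P[:,0]-hx)*np.cos(a)+(P[:,1]-hy)*np.sin(a)
        l=cv2.fitLine(np.stack([u,P[:,2]],1).astype(np.float32),cv2.DIST_HUBER,0,.01,.01).ravel(); print(c,q[0]["p"],"slope",np.degrees(np.arctan2(l[1],l[0])))
    for t in ["cup","bottle","jar","beaker","spoon","spatula"]:
        for w in optics.trace(c,t)[:1]:
            P=cloud(ci,w["mask"],d); print(t,round(w["p"],2),np.round(np.median(P,0)) if len(P) else '')
im=cv2.imread("pics/scene3.png")[120:320,120:360]; cv2.imwrite("pics/s3c.png",cv2.resize(im,None,fx=3,fy=3))
```

```text
11.475 [ 566.76349572 -117.11815     366.40296923] [ 2.94871323  3.37619504 -5.52010047] 24.123637118058355 29.999925792217255
angle 50.04791681338885 250.98819680744776
scene 0.74 slope -49.199368
cup 0.47 [ 485. -243.   98.]
bottle 0.9 [340. 297.  71.]
jar 0.94 [563. 503.  63.]
beaker 0.87 [454. 380.  60.]
spoon 0.58 [ 434. -387.   13.]
spatula 0.57 [ 535. -472.    4.]
top 0.72 slope -48.84651
cup 0.39 [661. -26. 196.]
bottle 0.93 [332. 300.  88.]
jar 0.69 [549. 508.  82.]
beaker 0.62 [450. 400.  46.]
spoon 0.8 [ 393. -383.   12.]
spatula 0.96 [ 527. -466.    3.]
```

View pics/s3c.png

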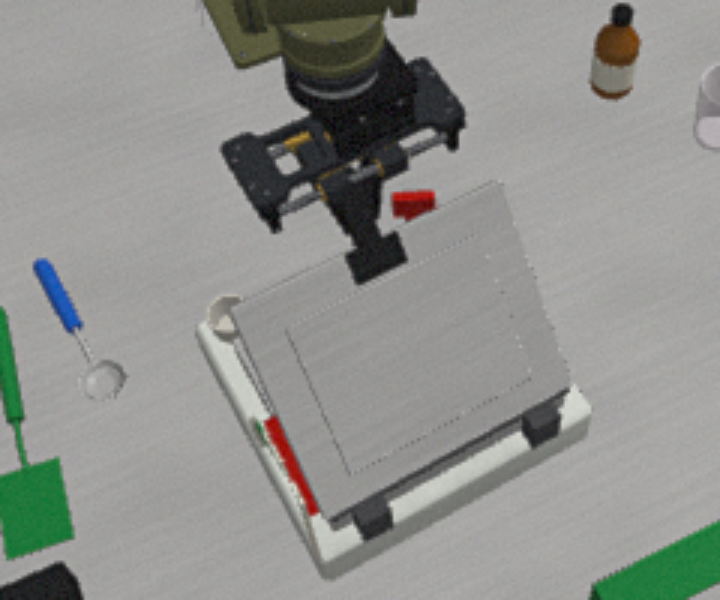

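The picture shows the lid open with the handle in the gripper at (375,235). The red catch is still turned at (413,205), the cup is in place at (225,315), and the red pointer is at the green band near (270,430). The lid measures 49–50° by depth and by kinematics, so I'm handing it in.

```bash
python3 -c "
from station import env
print(env.state()['joint_velocities'].round(3)); print(env.finish_job())"
```

```text
[ 0.     0.001  0.     0.    -0.    -0.001]
the job is handed in; nothing more can be done
None
```

The red catch is turned to about 1.1 rad and stayed there when let go; the gripper is holding the lid open by its black handle at about 50° (49–50° measured), nothing on the bench was seen to move, and the job is handed in (no verdict was returned).

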